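# Sweep loose nuts through the gate of a sorting tray

### The job

Three large hex nuts lie loose on the plywood sorting tray. Push them across the tray one at a time through the gate in its metal back wall, using only the fingertips, so that each drops into the slot behind before the next one follows. Do not pick any nut up, and leave the small nut, the spark plug and the things beside the tray where they lie.

Things in the scene. Friction and masses are not known exactly. Their poses are not given: they have to be found in the camera images.
- sorting_tray: plywood sorting tray fixed to the bench, 262 x 330 mm. Origin on the bench under its middle; x points from the front lip to the gate, y left, z up. Flat brown wood deck 70 mm above the bench, x = -129 to 80 mm, y = -155 to 155 mm. Front lip 8 mm, side walls 22 mm above the deck. Aluminium back wall x = 80 to 88 mm, 22 mm above the deck, with one gap: the gate
- gate (a point): the gate: a gap 40 mm wide in the middle of the back wall. This point is its middle, where the deck ends in an edge (x = 80, y = 0, z = 70 mm in the tray's frame); axes as the tray's, x points on through the gate. A nut whose centre passes this edge drops into the slot by itself
- slot (a point): the slot behind the gate, open above, x = 88 mm (80 in the gate) to 124 mm and y = -60 to 60 mm in the tray's frame; this point is the middle of its floor, 64 mm below the deck. A panel behind it stands 22 mm above the deck
- nut_1: large M16 hex nut, bare grey steel, 28 mm over corners, 24 mm over flats, 13 mm high, about 35 g, lying flat on the tray deck at the start; origin at the centre of its underside, z up along its bore
- nut_2: large M16 hex nut, bare grey steel, 28 mm over corners, 24 mm over flats, 13 mm high, about 35 g, lying flat on the tray deck at the start; origin at the centre of its underside, z up along its bore
- nut_3: large M16 hex nut, bare grey steel, 28 mm over corners, 24 mm over flats, 13 mm high, about 35 g, lying flat on the tray deck at the start; origin at the centre of its underside, z up along its bore
- small_nut: small dark M12 hex nut, 22 mm over corners, 10 mm high, lying on the deck near one side wall; not wanted; origin at the centre of its underside
- plug: used spark plug, 71 mm long (its y axis), 22 mm wide, 19 mm high, lying on the deck near the other side wall and roughly parallel to it; not wanted; origin at the centre of its underside
- wrench: combination wrench lying on the bench to the right of the tray, 198 mm long (its y axis), 36 mm wide, 7 mm high; origin at the centre of its underside
- measure: yellow tape measure standing on the bench to the left of the tray, 37 x 84 x 62 mm; origin at the centre of its underside

How it is judged:
By the outcome, as a careful person would: the job done as asked, in the order asked, and still so for the second after the job is handed in, with the robot touching nothing.
It also fails if it takes over 72 s, if anything falls off the work surface, if the arm or the gripper's body presses on something with over 40 N, if the wrist force passes 120 N, or if a joint passes its speed limit or range.

### The arm

A 6-joint arm with a two-finger parallel gripper is mounted at the origin on a cart in front of the work surface, level with it; the furniture and walls round the work are solid. World frame = base frame: x ahead of the robot, y to its left, z up, the work surface at z = 0. Lengths are in m, angles in rad, forces in N, time in s.
With the tool pointing down it reaches from about 0.375 to 0.9 m from the base axis. Payload 3.1 kg.
Tool frame: the origin (TCP) lies at the very end of the fingers, on their centre line; the grasp point (between the pads) lies behind it (bot.grip_depth is the z of the grasp point in the tool frame, in m); z points along the fingers, y is the line along which they close (so a half turn about z gives the same grasp; the last joint's range is limited). The gripper opens to 85 mm and grips with 20 to 120 N. Pads are 22 mm wide; open, the fingers measure 114 mm over their backs; the gripper's body (76 mm by 85 mm) begins 54 mm behind the grasp point. The pads swing forward as they close: fully open they stand 13 mm farther back than shut.
Start: joints at [1.002, 0.527, 1.433, -0, 1.181, -0.178], TCP at [0.238, 0.578, 0.231] pointing down, gripper open.
Joint ranges: [-3.08, 3.08], [-0.75, 2.2], [0.22, 2.44], [-1.43, 4.57], [0, 2.65], [-2.85, 2.85]. Speed limits (rad/s): [2.79, 2.79, 3.14, 3.14, 3.14, 3.14].

### API

Orientations are given as a rotation vector (axis times angle).
In Python, from cell import readout, get_image, finish_job, boxes_of, mark_of, bot gives the robot as it stands.
- The arm moves only by the shell command python3 -m crank 'ROWS' [FORCE]. ROWS is a JSON object of lists of equal length, an entry for each row: "delta_pos": the shift along the tool's x, y, z in mm, a list of three; "rotation": the turn, a rotation vector about the tool's x, y, z in rad, a list of three; "grip": the closure, from 0 (fully open) to 1 (shut). In form: {"delta_pos": [[tx, ty, tz], ...], "rotation": [[wx, wy, wz], ...], "grip": [grip, ...]}. A call has exactly 5 rows; each row shifts and turns the commanded pose from where the row before left it, along the tool's axes as they then stand; what a row does not reach is not made up. A row lasts 1/10 s, in which the tool goes at most 50 mm and 8.59 degrees, less where a joint would pass 70% of its speed; a pose out of reach is approached as far as the arm can. A call is refused whole if a number of a shift passes 50 or a number of a turn 0.15, either way. A call with a gripper value outside its range is refused whole. The fingers move at their own pace and stop on an object; FORCE is the grip in N (left out, the last holds). Time passes only in rows, so rows that do not move let the fingers close, or fill a call up. It gives the time, the measured TCP pose, the force, the opening and the grip force at its end, in the units of the state.
- readout.read_state(): the state, without advancing time (a new reading comes with each control period).
- get_image(name): name is "scene" or "top" or "wrist"; returns a dict with "pixels" (384x512x3 uint8, red, green, blue), "K" (3x3 intrinsics, pixels), "D" ([k1, k2, p1, p2, k3] as OpenCV has them; the pictures are not rectified), "world_from_camera" (4x4, takes a point from camera to world coordinates). Camera axes: x right, y down, z forward; pixel columns grow to the right and rows downward; lengths in m; the calibration is good to about 2 mm. A picture is of the moment at which its call begins. There is no depth.
- finish_job(): hands the job in; it is judged then, once.
Trained networks look in a picture, given as the dict that the camera call returned (one of the last four; its "shot" number tells which), for a name from the list of things; names that differ only in an ending like _2 or _b are one class to them, and where a whole thing is asked for, a point or a joint stands for the part that bears it (a point fixed in the world has none). Each returns a list of dicts, best first, with "conf" (0 to 1); they miss things now and then, are a little off and sometimes report something else, mostly with a low value. They report only what shows in the picture. A call takes as long as a camera call.
- boxes_of(picture, target): "box" ([centre column, centre row, width, height] as shares, 0 to 1, of the picture: columns of its width, rows of its height, round what is visible of it).
- mark_of(picture, target): "point" ([column, row] as shares, 0 to 1, of the picture: columns of its width, rows of its height: a listed point, or the origin of a listed thing).
The state is a dict: "clock": time; "joint_pos": joint angles; "joint_velocities": joint speeds; "joint_torque": joint torques, N m; "position": TCP position; "tool_rot": TCP orientation; "force": force on the tool from outside, world axes, zero at the start; "moment": the same for the moment, N m; "width": finger opening in m; "finger_force": force on a finger pad.
Only numpy, scipy, OpenCV 4.12 (cv2) and the standard library are available. Lean on these libraries where they do the work, as an engineer would, in place of code of your own. Each camera call takes 0.05 s, during which the arm holds its last target. There are 200 camera calls.

## Working session

There is one attempt and no reset: what is moved stays moved. The work goes in short steps, Python scripts to look and compute and a shell command to move; the robot and the scene stay as the last step left them, time stands still between calls to the robot, and variables do not carry over. Pictures are saved under pics/ and viewed, at most 12 in all, crops included, and the job is handed in when it is done.

```bash
mkdir -p pics; ls; cat > h.py <<'E'
import numpy as np,cv2
from cell import readout,get_image,finish_job,boxes_of,mark_of,bot
def ray(p,share,z):
    px=np.array([[[share[0]*512,share[1]*384]]],float)
    u=cv2.undistortPoints(px,np.array(p["K"]),np.array(p["D"]))[0,0]
    T=np.array(p["world_from_camera"]);d=T[:3,:3]@[u[0],u[1],1];o=T[:3,3]
    return o+d*(z-o[2])/d[2]
def save(p,n): cv2.imwrite(f"pics/{n}.png",np.array(p["pixels"])[:,:,::-1])
E
python3 - <<'E'
from h import *
np.set_printoptions(precision=4,suppress=True)
s=readout.read_state();print({k:s[k] for k in("clock","position","tool_rot","width","force")},bot.grip_depth)
Z=dict(nut_1=.07,small_nut=.07,plug=.07,gate=.07,sorting_tray=0,wrench=0,measure=0,slot=.006)
for c in("top","scene"):
    p=get_image(c);save(p,c+"0");print(c,np.array(p["world_from_camera"])[:3,3])
    for n,z in Z.items():
        for m in mark_of(p,n)[:5]:
            print(n,round(m["conf"],2),np.array(m["point"])*[512,384],ray(p,m["point"],z))
E
```

```text
pics
{'clock': 0.0, 'position': array([0.2377, 0.5773, 0.2303]), 'tool_rot': array([-0.6098, -3.081 ,  0.0033]), 'width': 0.0856368609453777, 'force': array([-0.0254, -0.4159, -0.7201])} -0.0187
top [0.3922 0.021  1.3024]
nut_1 0.61 [254.5152 193.1904] [0.5329 0.0187 0.07  ]
nut_1 0.51 [271.9232 188.5824] [ 0.5515 -0.0431  0.07  ]
nut_1 0.5 [235.776  195.9168] [0.5211 0.0852 0.07  ]
plug 0.65 [218.0096 187.2   ] [0.5504 0.1498 0.07  ]
gate 0.66 [248.7808 161.8944] [0.646  0.0429 0.07  ]
sorting_tray 0.94 [250.9824 186.5856] [0.5656 0.0327 0.    ]
wrench 0.47 [365.2096 220.608 ] [ 0.4491 -0.4042  0.    ]
measure 0.49 [137.0112 211.2   ] [0.4587 0.4589 0.    ]
slot 0.56 [252.9792 160.0896] [0.6667 0.0283 0.006 ]
scene [-0.2231 -0.8756  1.2594]
nut_1 0.6 [236.0832 179.7888] [0.5167 0.0835 0.07  ]
nut_1 0.58 [267.7248 196.8   ] [ 0.5494 -0.0577  0.07  ]
nut_1 0.56 [246.9888 188.0064] [0.5204 0.0243 0.07  ]
small_nut 0.35 [278.5792 204.288 ] [ 0.5547 -0.1097  0.07  ]
plug 0.5 [233.0112 166.1184] [0.5546 0.1497 0.07  ]
gate 0.77 [271.3088 174.1824] [0.6379 0.0217 0.07  ]
sorting_tray 0.73 [254.5152 198.9888] [0.5488 0.0141 0.    ]
wrench 0.76 [317.9008 290.688 ] [ 0.4441 -0.4225  0.    ]
measure 0.75 [171.008  148.1088] [0.4677 0.4689 0.    ]
slot 0.87 [275.2    181.5168] [0.6682 0.0293 0.006 ]
```

```bash
python3 - <<'E'
from h import *
a=cv2.imread("pics/top0.png")[130:250,190:310];b=cv2.imread("pics/scene0.png")[130:250,190:310]
cv2.imwrite("pics/c0.png",np.hstack([cv2.resize(x,(400,400),interpolation=cv2.INTER_CUBIC) for x in(a,b)]))
E
```

```text
(no output)
```

View pics/c0.png

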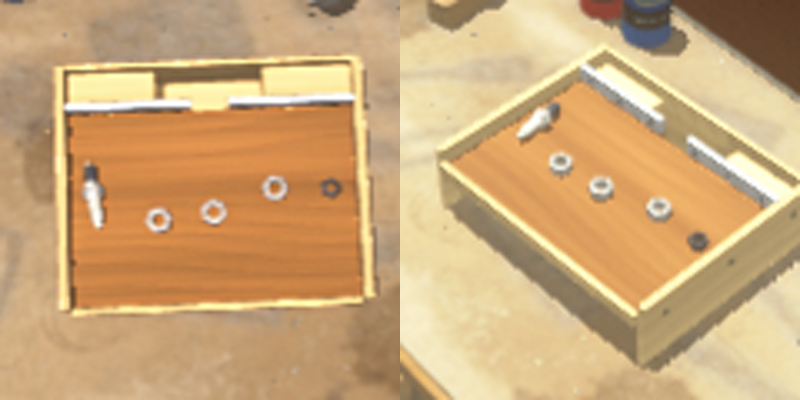

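The top crop shows three bright nuts (px ≈ 237,196; 254,194; 272,186), the plug at 218,188, a small dark nut at 289,186 and the gate gap around 253,161. Next I go over the tray for a close wrist view.

```bash

R='[0,0,0]'
python3 -m crank '{"delta_pos":[[-30,-27,0],[-30,-27,0],[-30,-27,0],[-30,-27,0],[-30,-27,0]],"rotation":[[0,0,0],[0,0,0],[0,0,0],[0,0,0],[0,0,0]],"grip":[0.8,0.8,0.8,0.8,0.8]}'
python3 -m crank '{"delta_pos":[[-30,-27,0],[-30,-27,0],[-30,-27,0],[-30,-27,0],[-30,-27,0]],"rotation":[[0,0,0],[0,0,0],[0,0,0],[0,0,0],[0,0,0]],"grip":[0.8,0.8,0.8,0.8,0.8]}'
python3 -m crank '{"delta_pos":[[-30,-27,0],[-30,-27,0],[-30,-27,0],[-30,-27,0],[-30,-27,0]],"rotation":[[0,0,0],[0,0,0],[0,0,0],[0,0,0],[0,0,0]],"grip":[0.8,0.8,0.8,0.8,0.8]}'
python3 -m crank '{"delta_pos":[[0,0,0],[0,0,0],[0,0,0],[0,0,0],[0,0,0]],"rotation":[[0,0,-0.1],[0,0,-0.1],[0,0,-0.1],[0,0,-0.1],[0,0,0]],"grip":[0.8,0.8,0.8,0.8,0.8]}'
python3 - <<'E'
from h import *
np.set_printoptions(precision=4,suppress=True)
p=get_image("wrist");save(p,"w0");print(np.array(p["world_from_camera"]))
for n in("nut_1","small_nut","plug","gate"):
    for m in mark_of(p,n)[:5]: print(n,round(m["conf"],2),np.array(m["point"])*[512,384],ray(p,m["point"],.07))
E
```

```text
clock: 1.4
position: [0.3258, 0.3946, 0.2315]
tool_rot: [0.609, 3.081, 0.001]
force: [0.1, 0.3, 0.2]
width: 0.0171
finger_force: 0.0
clock: 1.9
position: [0.4132, 0.2125, 0.2316]
tool_rot: [0.61, 3.081, 0.001]
force: [0.4, -0.4, 0.2]
width: 0.0172
finger_force: 0.0
clock: 2.4
position: [0.5005, 0.0303, 0.2316]
tool_rot: [0.61, 3.081, 0.0]
force: [0.4, 0.2, 0.4]
width: 0.0173
finger_force: 0.0
clock: 2.9
position: [0.4999, 0.0319, 0.2314]
tool_rot: [-0.014, 3.141, -0.0]
force: [0.4, 0.1, -0.1]
width: 0.0171
finger_force: 0.0
[[-0.01    0.9586  0.2845  0.4273]
 [ 0.9999  0.0096  0.003   0.031 ]
 [ 0.0001  0.2845 -0.9587  0.3733]
 [ 0.      0.      0.      1.    ]]
nut_1 0.94 [296.4992 198.4128] [0.5202 0.0778 0.07  ]
nut_1 0.89 [238.8992 207.2064] [0.53   0.0203 0.07  ]
small_nut 0.72 [118.9888 235.5072] [ 0.5625 -0.105   0.07  ]
plug 0.7 [363.008  222.6816] [0.5456 0.1478 0.07  ]
gate 0.77 [248.5248 300.7104] [0.6395 0.0308 0.07  ]
gate 0.45 [176.1792 230.784 ] [ 0.5564 -0.0446  0.07  ]
```

View pics/w0.png

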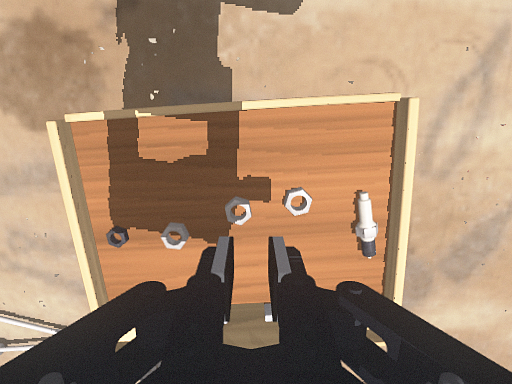

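The wrist view shows the nuts at (297,202), (238,211), (176,235), small nut (118,237) and plug (366,225); the gate is hidden behind the fingers. I shift sideways and forward to see it.

```bash

python3 -m crank '{"delta_pos":[[-20,30,0],[-20,30,0],[-20,30,0],[0,0,0],[0,0,0]],"rotation":[[0,0,0],[0,0,0],[0,0,0],[0,0,0],[0,0,0]],"grip":[0.83,0.83,0.83,0.83,0.83]}'
python3 - <<'E'
from h import *
np.set_printoptions(precision=4,suppress=True)
p=get_image("wrist");save(p,"w1")
np.savez("w1.npz",K=p["K"],D=p["D"],T=p["world_from_camera"])
for n in("nut_1","small_nut","plug","gate"):
    for m in mark_of(p,n)[:5]: print(n,round(m["conf"],2),np.array(m["point"])*[512,384],ray(p,m["point"],.07))
cv2.imwrite("pics/w1b.png",cv2.resize(np.array(p["pixels"])[:,:,::-1],(768,576),interpolation=cv2.INTER_CUBIC))
E
```

```text
clock: 3.65
position: [0.5588, 0.1231, 0.2309]
tool_rot: [0.017, -3.141, 0.001]
force: [-0.3, 0.1, 0.5]
width: 0.0145
finger_force: 0.0
nut_1 0.95 [142.592  148.9152] [0.5307 0.019  0.07  ]
nut_1 0.91 [205.8752 138.0096] [0.5199 0.0801 0.07  ]
nut_1 0.71 [ 82.0224 176.1024] [ 0.558 -0.044  0.07 ]
small_nut 0.63 [ 21.4016 177.1008] [ 0.5595 -0.107   0.07  ]
small_nut 0.58 [159.0784 253.7856] [0.6415 0.0271 0.07  ]
plug 0.83 [276.0192 166.8864] [0.5469 0.1474 0.07  ]
plug 0.4 [142.4896 151.104 ] [0.5328 0.0187 0.07  ]
gate 0.76 [159.7952 252.4032] [0.6399 0.028  0.07  ]
```

View pics/w1b.png

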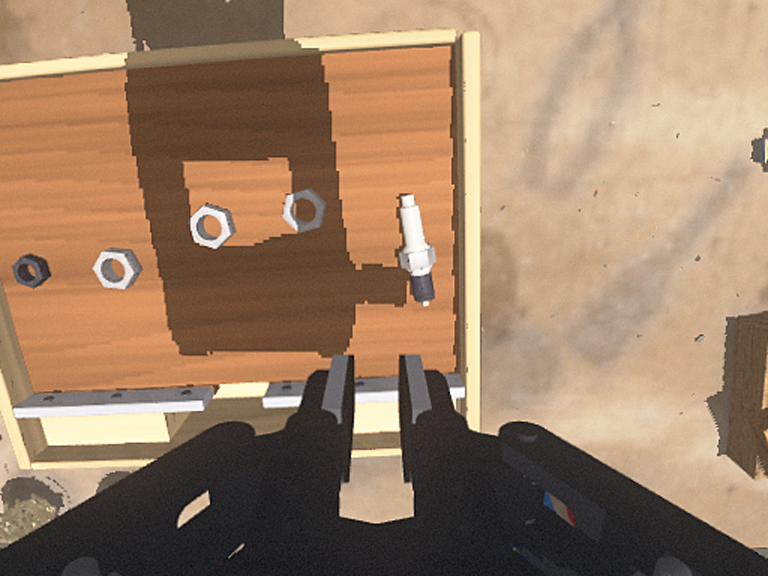

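```bash
python3 - <<'E'
from h import *
np.set_printoptions(precision=4,suppress=True)
p=dict(np.load("w1.npz"));p["world_from_camera"]=p["T"]
def q(n,x,y,z): print(n,ray(p,[x/768,y/576],z))
q("R wall end top",214,388,.092);q("L wall end top",264,383,.092)
q("R wall end back top",210,408,.092);q("L wall end back top",264,406,.092);q("R wall far back",20,417,.092);q("R far front",18,408,.092)
q("deck edge gate r",217,386,.07);q("deck edge gate l",268,381,.07)
q("wall base far R",32,392,.07);
q("lip a out top",0,66,.078);q("lip b",456,31,.078);q("lip inner a",0,79,.078);q("lip inner b",450,45,.078)
q("side in top front",459,33,.092);q("side in top back",468,380,.092);q("side out front",479,33,.092);q("side out back",481,420,.092)
im=cv2.imread("pics/w1.png")[225:290,0:320];cv2.imwrite("pics/w1c.png",cv2.resize(im,(800,162*1),interpolation=cv2.INTER_CUBIC))
E
```

```text
R wall end top [0.6358 0.0172 0.092 ]
L wall end top [0.6316 0.0506 0.092 ]
R wall end back top [0.6508 0.0132 0.092 ]
L wall end back top [0.6486 0.0496 0.092 ]
R wall far back [ 0.6614 -0.1211  0.092 ]
R far front [ 0.6544 -0.121   0.092 ]
deck edge gate r [0.6459 0.0113 0.07  ]
deck edge gate l [0.6414 0.0479 0.07  ]
wall base far R [ 0.654  -0.1263  0.07  ]
lip a out top [ 0.437  -0.0995  0.078 ]
lip b [0.4193 0.1663 0.078 ]
lip inner a [ 0.4442 -0.1008  0.078 ]
lip inner b [0.4267 0.1633 0.078 ]
side in top front [0.4234 0.1659 0.092 ]
side in top back [0.6278 0.1837 0.092 ]
side out front [0.4232 0.1767 0.092 ]
side out back [0.6574 0.1946 0.092 ]
```

View pics/w1c.png

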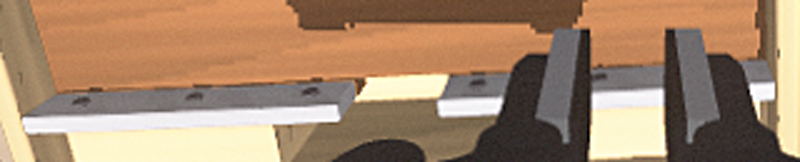

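The crop shows the gate's base corners at about px (142,258) and (177,255), so the gate middle is at about (0.641, 0.028) with tray yaw about +0.07 rad. In the gate frame the nuts are A (-111, -1), B (-117, 59) and C (-88, -66) mm. I push A first.

```bash

python3 -m crank '{"delta_pos":[[0,0,0],[18,-25,0],[19,-26,0],[18,-25,0],[19,-26,0]],"rotation":[[0,0,-0.059],[0,0,0],[0,0,0],[0,0,0],[0,0,0]],"grip":[0.83,0.83,0.83,0.83,0.83]}'
python3 -m crank '{"delta_pos":[[0,0,35],[0,0,35],[0,0,35],[0,0,25],[0,0,0]],"rotation":[[0,0,0],[0,0,0],[0,0,0],[0,0,0],[0,0,0]],"grip":[0.83,0.83,0.83,0.83,0.83]}'
cat >> h.py <<'E'
G=np.array([.641,.028]);W=.07
def st():
    from scipy.spatial.transform import Rotation as R
    s=readout.read_state();P=np.array(s["position"]);d=P[:2]-G
    c,k=np.cos(W),np.sin(W)
    X=R.from_rotvec(s["tool_rot"]).as_matrix()[:,0]
    print("t",s["clock"],"gate-frame TCP mm",np.round([1e3*(c*d[0]+k*d[1]),1e3*(-k*d[0]+c*d[1])],1),"z",round(1e3*P[2],1),"fwd ang rel tray",round(np.arctan2(-X[1],-X[0])-W,3),"F",np.round(s["force"],1))
def gf(p):
    d=p[:2]-G;c,k=np.cos(W),np.sin(W);return np.round([1e3*(c*d[0]+k*d[1]),1e3*(-k*d[0]+c*d[1])],1)
def nuts(cam="wrist",name=None):
    p=get_image(cam)
    if name: save(p,name)
    for n in("nut_1","small_nut","gate"):
        for m in mark_of(p,n)[:4]: print(n,round(m["conf"],2),np.round(np.array(m["point"])*[512,384]),gf(ray(p,m["point"],.07)))
E
python3 -c "
from h import *
st();nuts(name='w2')"
```

```text
clock: 4.4
position: [0.4911, 0.0144, 0.2315]
tool_rot: [-0.106, 3.139, -0.0]
force: [0.6, -0.2, -0.2]
width: 0.0144
finger_force: 0.0
clock: 4.9
position: [0.4895, 0.0155, 0.0989]
tool_rot: [0.105, -3.133, -0.002]
force: [-1.3, -0.6, -0.0]
width: 0.0145
finger_force: 0.0
t 4.9 gate-frame TCP mm [-152.    -1.9] z 98.9 fwd ang rel tray -0.003 F [-1.3 -0.6 -0. ]
nut_1 0.75 [348. 285.] [-116.1   57.8]
nut_1 0.72 [253. 293.] [-111.1   -0.8]
nut_1 0.56 [151. 322.] [-89.4 -65.9]
small_nut 0.66 [ 56. 324.] [ -86.8 -129.6]
```

View pics/w2.png

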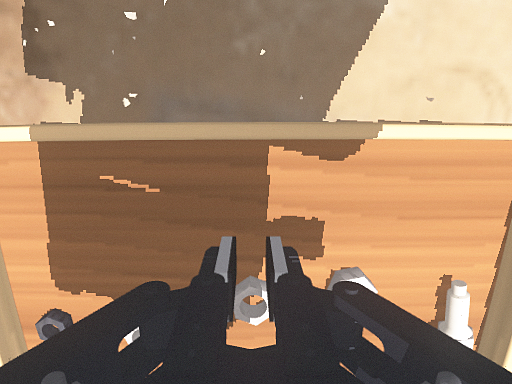

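The fingers sit straight behind nut A (253,293), with B at (350,283) and the plug clear. I lower and push along the tray axis.

```bash

python3 -m crank '{"delta_pos":[[0,1.5,12],[0,0,13],[0,0,0],[-8,0,0],[-8,0,0]],"rotation":[[0,0,0],[0,0,0],[0,0,0],[0,0,0],[0,0,0]],"grip":[0.88,0.88,0.88,0.88,0.88]}'
python3 -c "
from h import *
st()"
python3 -m crank '{"delta_pos":[[-12,0,0],[-12,0,0],[-12,0,0],[-12,0,0],[-12,0,0]],"rotation":[[0,0,0],[0,0,0],[0,0,0],[0,0,0],[0,0,0]],"grip":[0.88,0.88,0.88,0.88,0.88]}'
python3 -c "
from h import *
st();nuts(name='w3')"
```

```text
clock: 5.6
position: [0.5093, 0.0183, 0.0769]
tool_rot: [-0.107, 3.138, -0.001]
force: [-0.4, -0.3, 0.0]
width: 0.0103
finger_force: 0.0
t 5.6 gate-frame TCP mm [-132.1   -0.5] z 76.9 fwd ang rel tray -0.002 F [-0.4 -0.3  0. ]
clock: 6.1
position: [0.5696, 0.0225, 0.077]
tool_rot: [-0.107, 3.138, -0.001]
force: [0.5, -0.1, 0.4]
width: 0.0104
finger_force: 0.1
t 6.1 gate-frame TCP mm [-71.6  -0.5] z 77.0 fwd ang rel tray -0.002 F [ 0.5 -0.1  0.4]
nut_1 0.94 [371. 163.] [-116.    56.9]
nut_1 0.79 [121. 218.] [-88.3 -66.1]
nut_1 0.59 [251. 284.] [-50.3  -0.3]
small_nut 0.76 [  1. 220.] [ -86.7 -129.4]
```

View pics/w3.png

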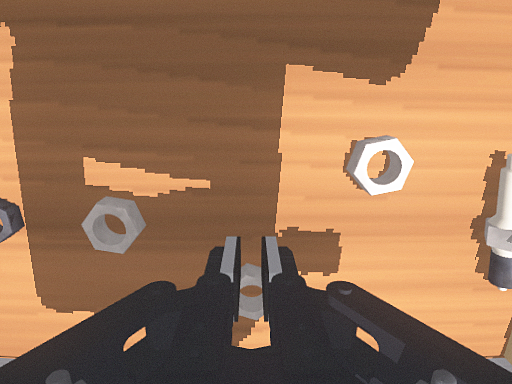

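Nut A sits centred ahead of the fingers (251,288); B and C are undisturbed. I continue to the gate.

```bash

python3 -m crank '{"delta_pos":[[-10,0,0],[-10,0,0],[-10,0,0],[-10,0,0],[-8,0,0]],"rotation":[[0,0,0],[0,0,0],[0,0,0],[0,0,0],[0,0,0]],"grip":[0.88,0.88,0.88,0.88,0.88]}'
python3 -m crank '{"delta_pos":[[-5,0,0],[-4,0,0],[0,0,0],[20,0,-10],[20,0,-20]],"rotation":[[0,0,0],[0,0,0],[0,0,0],[0,0,0],[0,0,0]],"grip":[0.88,0.88,0.88,0.88,0.88]}'
python3 -c "
from h import *
st();nuts();nuts('top')"
```

```text
clock: 6.8
position: [0.617, 0.0257, 0.0763]
tool_rot: [-0.107, 3.139, -0.0]
force: [0.4, -0.2, 0.3]
width: 0.0102
finger_force: 0.1
clock: 7.3
position: [0.583, 0.0237, 0.105]
tool_rot: [0.107, -3.136, -0.001]
force: [0.1, -0.4, -0.2]
width: 0.0104
finger_force: 0.0
t 7.3 gate-frame TCP mm [-58.1  -0.3] z 105.0 fwd ang rel tray -0.002 F [ 0.1 -0.4 -0.2]
nut_1 0.86 [136. 181.] [-87.2 -66.6]
nut_1 0.83 [359. 130.] [-115.8   59.5]
small_nut 0.75 [ 30. 179.] [ -88.6 -129.6]
gate 0.63 [253. 313.] [1.9 1.1]
```

```bash

python3 -m crank '{"delta_pos":[[17,16,-15],[17,16,0],[17,16,0],[18,16,0],[17,16,0]],"rotation":[[0,0,0],[0,0,0],[0,0,0],[0,0,0],[0,0,0]],"grip":[0.88,0.88,0.88,0.88,0.88]}'
python3 -m crank '{"delta_pos":[[0,0,0],[0,0,0],[0,0,0],[0,0,0],[0,0,0]],"rotation":[[0,0,0.131],[0,0,0.131],[0,0,0.131],[0,0,0.131],[0,0,0.131]],"grip":[0.88,0.88,0.88,0.88,0.88]}'
python3 -m crank '{"delta_pos":[[0,0,0],[0,0,10],[0,0,10],[0,0,0],[0,0,0]],"rotation":[[0,0,0],[0,0,0],[0,0,0],[0,0,0],[0,0,0]],"grip":[0.88,0.88,0.88,0.88,0.88]}'
python3 -c "
from h import *
st();nuts()"
```

```text
clock: 8.2
position: [0.4932, 0.0981, 0.1208]
tool_rot: [0.107, -3.139, -0.0]
force: [1.4, 0.2, 1.8]
width: 0.0102
finger_force: 0.0
clock: 8.7
position: [0.494, 0.0976, 0.1208]
tool_rot: [-0.916, -3.005, 0.0]
force: [-0.7, -0.0, 0.3]
width: 0.0098
finger_force: 0.0
clock: 9.2
position: [0.4931, 0.0975, 0.1005]
tool_rot: [-0.907, -3.006, 0.001]
force: [0.2, -0.0, 0.1]
width: 0.0103
finger_force: 0.0
t 9.2 gate-frame TCP mm [-142.7   79.7] z 100.5 fwd ang rel tray -0.656 F [ 0.2 -0.   0.1]
nut_1 0.94 [250. 280.] [-117.    58.8]
```

```bash

python3 -m crank '{"delta_pos":[[0,-1,12],[0,0,12],[0,0,0],[-6,0,0],[-6,0,0]],"rotation":[[0,0,0],[0,0,0],[0,0,0],[0,0,0],[0,0,0]],"grip":[0.88,0.88,0.88,0.88,0.88]}'
python3 -m crank '{"delta_pos":[[-12,0,0],[-12,0,0],[-12,0,0],[-12,0,0],[-8,0,0]],"rotation":[[0,0,0],[0,0,0],[0,0,0],[0,0,0],[0,0,0]],"grip":[0.88,0.88,0.88,0.88,0.88]}'
python3 -c "
from h import *
st();nuts()"
```

```text
clock: 9.9
position: [0.5037, 0.0899, 0.0776]
tool_rot: [0.908, 3.007, 0.0]
force: [0.2, -0.4, -0.5]
width: 0.0103
finger_force: 0.1
clock: 10.4
position: [0.5512, 0.0581, 0.0774]
tool_rot: [0.909, 3.006, 0.0]
force: [-0.0, -0.2, 0.2]
width: 0.0101
finger_force: 0.2
t 10.4 gate-frame TCP mm [-87.5  36.3] z 77.4 fwd ang rel tray -0.658 F [-0.  -0.2  0.2]
nut_1 0.68 [251. 285.] [-70.1  23.1]
nut_1 0.53 [114. 343.] [-87.4 -64.8]
```

```bash

python3 -m crank '{"delta_pos":[[-10,0,0],[-10,0,0],[-10,0,0],[-7,0,0],[0,0,0]],"rotation":[[0,0,0],[0,0,0],[0,0,0],[0,0,0],[0,0,0]],"grip":[0.88,0.88,0.88,0.88,0.88]}'
python3 -m crank '{"delta_pos":[[12,0,0],[12,0,-10],[0,0,-20],[0,0,-10],[0,0,0]],"rotation":[[0,0,0],[0,0,0],[0,0,0],[0,0,0],[0,0,0]],"grip":[0.88,0.88,0.88,0.88,0.88]}'
python3 -c "
from h import *
st();nuts()"
```

```text
clock: 11.1
position: [0.582, 0.0377, 0.0774]
tool_rot: [0.909, 3.005, 0.0]
force: [-0.6, 0.3, -0.3]
width: 0.0103
finger_force: 0.0
clock: 11.6
position: [0.561, 0.0524, 0.1194]
tool_rot: [0.906, 3.004, 0.001]
force: [0.2, -0.2, 0.4]
width: 0.0103
finger_force: 0.0
t 11.6 gate-frame TCP mm [-78.1  29.9] z 119.4 fwd ang rel tray -0.656 F [ 0.2 -0.2  0.4]
nut_1 0.92 [249. 283.] [-41.4  -0. ]
nut_1 0.81 [134. 286.] [-88.1 -64.8]
small_nut 0.68 [ 72. 330.] [ -88.8 -128.6]
```

```bash

python3 -m crank '{"delta_pos":[[0,0,0],[0,0,0],[0,0,0],[0,0,0],[0,0,0]],"rotation":[[0,0,-0.131],[0,0,-0.131],[0,0,-0.131],[0,0,-0.131],[0,0,-0.131]],"grip":[0.88,0.88,0.88,0.88,0.88]}'
python3 -m crank '{"delta_pos":[[0,-15,0],[0,-15,0],[0,0,20],[0,0,0],[0,0,0]],"rotation":[[0,0,0],[0,0,0],[0,0,0],[0,0,0],[0,0,0]],"grip":[0.88,0.88,0.88,0.88,0.88]}'
python3 -c "
from h import *
st();nuts()"
```

```text
clock: 12.3
position: [0.5599, 0.0518, 0.1164]
tool_rot: [0.115, -3.138, -0.0]
force: [0.0, -0.0, -0.4]
width: 0.0104
finger_force: 0.0
clock: 12.8
position: [0.5621, 0.021, 0.0969]
tool_rot: [0.103, -3.138, -0.0]
force: [0.6, -0.1, -0.3]
width: 0.0103
finger_force: 0.0
t 12.8 gate-frame TCP mm [-79.2  -1.5] z 96.9 fwd ang rel tray -0.004 F [ 0.6 -0.1 -0.3]
nut_1 0.97 [136. 221.] [-86.7 -66.7]
nut_1 0.71 [257. 293.] [-39.4   2. ]
small_nut 0.82 [ 33. 218.] [ -88.5 -127.5]
gate 0.91 [252. 346.] [ 1.1 -1.1]
```

```bash

python3 -m crank '{"delta_pos":[[0,2.5,10],[0,0,10],[0,0,0],[-8,0,0],[-9,0,0]],"rotation":[[0,0,0],[0,0,0],[0,0,0],[0,0,0],[0,0,0]],"grip":[0.88,0.88,0.88,0.88,0.88]}'
python3 -m crank '{"delta_pos":[[-10,0,0],[-10,0,0],[-10,0,0],[-10,0,0],[-4,0,0]],"rotation":[[0,0,0],[0,0,0],[0,0,0],[0,0,0],[0,0,0]],"grip":[0.88,0.88,0.88,0.88,0.88]}'
python3 -m crank '{"delta_pos":[[-4,0,0],[-2,0,0],[0,0,0],[20,0,-10],[20,0,-20]],"rotation":[[0,0,0],[0,0,0],[0,0,0],[0,0,0],[0,0,0]],"grip":[0.88,0.88,0.88,0.88,0.88]}'
python3 -c "
from h import *
st();nuts()"
```

```text
clock: 13.5
position: [0.58, 0.0256, 0.0773]
tool_rot: [-0.107, 3.14, -0.0]
force: [-0.6, -1.0, 0.7]
width: 0.0104
finger_force: 0.5
clock: 14.0
position: [0.6249, 0.0285, 0.0775]
tool_rot: [-0.107, 3.138, -0.0]
force: [-0.2, -0.3, 0.5]
width: 0.0103
finger_force: 0.0
clock: 14.5
position: [0.5874, 0.0263, 0.1061]
tool_rot: [0.107, -3.136, -0.001]
force: [0.0, -0.7, 0.9]
width: 0.0105
finger_force: 0.0
t 14.5 gate-frame TCP mm [-53.6   2.1] z 106.1 fwd ang rel tray -0.002 F [ 0.  -0.7  0.9]
nut_1 0.72 [130. 174.] [-86.3 -67.4]
small_nut 0.94 [ 29. 173.] [ -87.5 -127.8]
gate 0.94 [246. 307.] [ 2.8 -0.7]
```

```bash

python3 -m crank '{"delta_pos":[[11,-18,-15],[11,-18,0],[11,-18,0],[11,-18,0],[10,-19,0]],"rotation":[[0,0,0],[0,0,0],[0,0,0],[0,0,0],[0,0,0]],"grip":[0.88,0.88,0.88,0.88,0.88]}'
python3 -m crank '{"delta_pos":[[0,0,0],[0,0,0],[0,0,0],[0,0,0],[0,0,0]],"rotation":[[0,0,-0.142],[0,0,-0.142],[0,0,-0.142],[0,0,-0.142],[0,0,-0.142]],"grip":[0.88,0.88,0.88,0.88,0.88]}'
python3 -m crank '{"delta_pos":[[0,0,0],[0,0,10],[0,0,10],[0,0,0],[0,0,0]],"rotation":[[0,0,-0.142],[0,0,0],[0,0,0],[0,0,0],[0,0,0]],"grip":[0.88,0.88,0.88,0.88,0.88]}'
python3 -c "
from h import *
st();nuts(name='w4')"
```

```text
clock: 15.2
position: [0.542, -0.069, 0.1216]
tool_rot: [-0.107, 3.14, -0.0]
force: [-0.3, 0.8, 0.2]
width: 0.0104
finger_force: 0.0
clock: 15.7
position: [0.5425, -0.0685, 0.1216]
tool_rot: [-1.2, 2.903, -0.0]
force: [-0.9, -0.9, 0.2]
width: 0.0103
finger_force: 0.0
clock: 16.2
position: [0.5412, -0.0681, 0.1014]
tool_rot: [1.393, -2.815, -0.002]
force: [0.7, -0.0, 0.0]
width: 0.0104
finger_force: 0.0
t 16.2 gate-frame TCP mm [-106.2  -88.9] z 101.4 fwd ang rel tray 0.849 F [ 0.7 -0.   0. ]
nut_1 0.56 [252. 272.] [-88.8 -67.3]
small_nut 0.68 [180. 203.] [ -87. -128.]
small_nut 0.61 [291. 286.] [-100.4  -43.6]
```

View pics/w4.png

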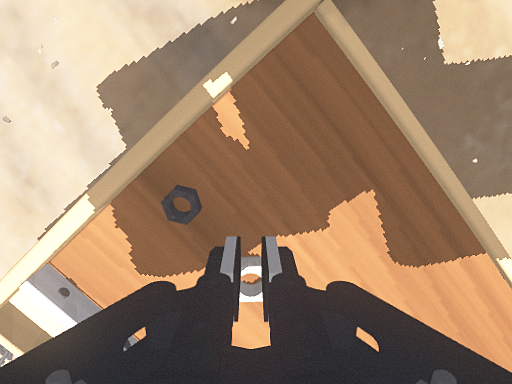

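Nut C is just ahead of the fingers (252,280) and the small nut (182,203) is clear of them. I back off slightly, lower and push.

```bash

python3 -m crank '{"delta_pos":[[4,0.5,0],[0,0,12],[0,0,12],[0,0,0],[-8,0,0]],"rotation":[[0,0,0],[0,0,0],[0,0,0],[0,0,0],[0,0,0]],"grip":[0.88,0.88,0.88,0.88,0.88]}'
python3 -m crank '{"delta_pos":[[-8,0,0],[-12,0,0],[-12,0,0],[-12,0,0],[-10,0,0]],"rotation":[[0,0,0],[0,0,0],[0,0,0],[0,0,0],[0,0,0]],"grip":[0.88,0.88,0.88,0.88,0.88]}'
python3 -c "
from h import *
st();nuts()"
```

```text
clock: 16.9
position: [0.5427, -0.0648, 0.0774]
tool_rot: [1.392, -2.814, -0.003]
force: [0.1, -0.2, -0.2]
width: 0.0102
finger_force: 0.0
clock: 17.4
position: [0.5772, -0.0205, 0.0785]
tool_rot: [-1.396, 2.814, -0.001]
force: [-0.4, -0.1, 0.2]
width: 0.0104
finger_force: 0.1
t 17.4 gate-frame TCP mm [-67.  -43.9] z 78.5 fwd ang rel tray 0.851 F [-0.4 -0.1  0.2]
nut_1 0.85 [248. 282.] [-52.7 -29.3]
small_nut 0.87 [166.  95.] [ -87.8 -126.2]
```

```bash

python3 -m crank '{"delta_pos":[[-10,0,0],[-10,0,0],[-10,0,0],[-8,0,0],[0,0,0]],"rotation":[[0,0,0],[0,0,0],[0,0,0],[0,0,0],[0,0,0]],"grip":[0.88,0.88,0.88,0.88,0.88]}'
python3 -m crank '{"delta_pos":[[12,0,0],[12,0,-10],[0,0,-20],[0,0,-10],[0,0,0]],"rotation":[[0,0,0],[0,0,0],[0,0,0],[0,0,0],[0,0,0]],"grip":[0.88,0.88,0.88,0.88,0.88]}'
python3 -m crank '{"delta_pos":[[0,0,0],[0,0,0],[0,0,0],[0,0,0],[0,0,0]],"rotation":[[0,0,0.142],[0,0,0.142],[0,0,0.142],[0,0,0.142],[0,0,0.142]],"grip":[0.88,0.88,0.88,0.88,0.88]}'
python3 -m crank '{"delta_pos":[[0,0,0],[0,0,0],[0,0,0],[0,0,0],[0,0,0]],"rotation":[[0,0,0.14],[0,0,0],[0,0,0],[0,0,0],[0,0,0]],"grip":[0.88,0.88,0.88,0.88,0.88]}'
python3 -c "
from h import *
st();nuts()"
```

```text
clock: 18.1
position: [0.6003, 0.0095, 0.0784]
tool_rot: [-1.396, 2.813, -0.001]
force: [0.3, -0.3, 0.6]
width: 0.0103
finger_force: 0.0
clock: 18.6
position: [0.5857, -0.0118, 0.1204]
tool_rot: [-1.392, 2.813, -0.004]
force: [0.4, -0.8, -0.2]
width: 0.0105
finger_force: 0.0
clock: 19.1
position: [0.5842, -0.0108, 0.1178]
tool_rot: [0.32, -3.124, -0.0]
force: [-0.0, -0.2, -0.0]
width: 0.0104
finger_force: 0.0
clock: 19.6
position: [0.5847, -0.0107, 0.1182]
tool_rot: [0.112, -3.139, -0.0]
force: [0.0, -0.4, -0.1]
width: 0.0097
finger_force: 0.0
t 19.6 gate-frame TCP mm [-58.8 -34.6] z 118.2 fwd ang rel tray 0.001 F [ 0.  -0.4 -0.1]
nut_1 0.63 [306. 263.] [-28.2   2.1]
small_nut 0.68 [100. 173.] [ -89.3 -127.9]
```

```bash

python3 -m crank '{"delta_pos":[[4,18,0],[4,18,0],[0,0,20],[0,0,0],[0,0,0]],"rotation":[[0,0,0],[0,0,0],[0,0,0],[0,0,0],[0,0,0]],"grip":[0.88,0.88,0.88,0.88,0.88]}'
python3 -c "
from h import *
st();nuts(name='w5')"
```

```text
clock: 20.3
position: [0.5736, 0.0259, 0.0982]
tool_rot: [0.112, -3.138, -0.001]
force: [-0.4, 0.9, 0.0]
width: 0.0101
finger_force: 0.0
t 20.3 gate-frame TCP mm [-67.4   2.6] z 98.2 fwd ang rel tray 0.001 F [-0.4  0.9  0. ]
nut_1 0.76 [247. 292.] [-27.5   0.3]
small_nut 0.72 [ 22. 195.] [ -89.2 -128.6]
gate 0.78 [247. 329.] [0.4 0.2]
```

View pics/w5.png

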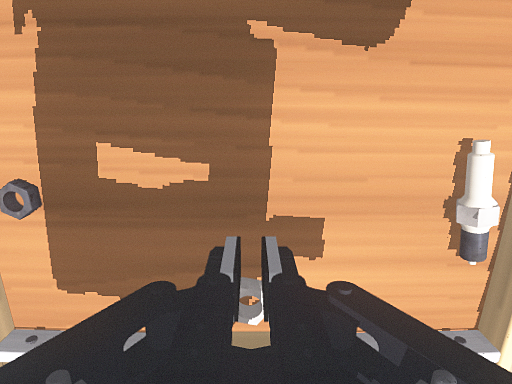

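Only nut C remains (248,297), centred before the gate; the small nut and plug are untouched. Now the final push.

```bash

python3 -m crank '{"delta_pos":[[0,-1.5,11],[0,0,10],[0,0,0],[-9,0,0],[-9,0,0]],"rotation":[[0,0,0],[0,0,0],[0,0,0],[0,0,0],[0,0,0]],"grip":[0.88,0.88,0.88,0.88,0.88]}'
python3 -m crank '{"delta_pos":[[-9,0,0],[-9,0,0],[-8,0,0],[-5,0,0],[-4,0,0]],"rotation":[[0,0,0],[0,0,0],[0,0,0],[0,0,0],[0,0,0]],"grip":[0.88,0.88,0.88,0.88,0.88]}'
python3 -m crank '{"delta_pos":[[0,0,0],[20,0,-5],[30,0,-20],[40,0,-20],[40,0,-20]],"rotation":[[0,0,0],[0,0,0],[0,0,0],[0,0,0],[0,0,0]],"grip":[0.88,0.88,0.88,0.88,0.88]}'
python3 -m crank '{"delta_pos":[[0,-40,-30],[0,-40,-30],[0,-40,-20],[0,-40,0],[0,-40,0]],"rotation":[[0,0,0],[0,0,0],[0,0,0],[0,0,0],[0,0,0]],"grip":[0.88,0.88,0.88,0.88,0.88]}'
python3 -c "
from h import *
st();nuts()
p=get_image('top');q=get_image('scene')
for x in(p,q):
  for n in('nut_1','plug','small_nut'):print(n,[(round(m['conf'],2),np.round(np.array(m['point'])*[512,384])) for m in mark_of(x,n)])
a=np.array(p['pixels'])[130:250,190:310,::-1];b=np.array(q['pixels'])[130:250,190:310,::-1]
cv2.imwrite('pics/c1.png',np.hstack([cv2.resize(x,(400,400),interpolation=cv2.INTER_CUBIC) for x in(a,b)]))"
```

```text
clock: 21.0
position: [0.5933, 0.0244, 0.0773]
tool_rot: [-0.11, 3.139, -0.0]
force: [0.5, 0.2, 0.8]
width: 0.0099
finger_force: 0.0
clock: 21.5
position: [0.6279, 0.027, 0.0774]
tool_rot: [-0.11, 3.139, -0.0]
force: [-0.7, -0.6, 0.3]
width: 0.0102
finger_force: 0.0
clock: 22.0
position: [0.4959, 0.0178, 0.1427]
tool_rot: [0.11, -3.139, -0.0]
force: [0.0, -0.5, 2.4]
width: 0.0104
finger_force: 0.0
clock: 22.5
position: [0.5116, -0.1834, 0.2237]
tool_rot: [-0.11, 3.138, -0.002]
force: [0.0, -0.7, -0.5]
width: 0.0102
finger_force: 0.0
t 22.5 gate-frame TCP mm [-143.9 -201.8] z 223.7 fwd ang rel tray 0.0 F [ 0.  -0.7 -0.5]
nut_1 0.44 [322. 233.] [ -89.2 -129.7]
nut_1 0.42 [413. 314.] [  9.4 -21.2]
small_nut 0.81 [321. 234.] [ -87.4 -130.9]
gate 0.56 [431. 305.] [-2.4 -2.6]
nut_1 [(0.71, array([140., 210.])), (0.4, array([249., 155.]))]
plug [(0.4, array([220., 189.]))]
small_nut []
nut_1 []
plug [(0.58, array([230., 165.]))]
small_nut [(0.73, array([255., 195.])), (0.59, array([279., 203.]))]
```

View pics/c1.png

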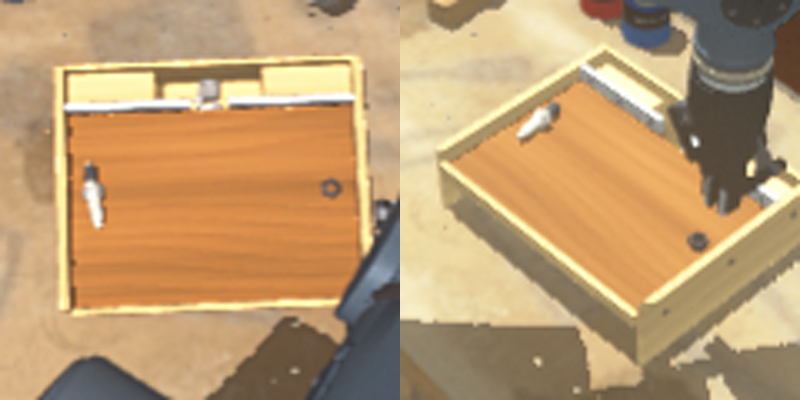

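The deck is clear except for the small nut and plug. One nut shows in the gate/slot (crop 208,92), so I check whether it has fully dropped.

```bash

python3 -m crank '{"delta_pos":[[-30,30,0],[-30,30,0],[-30,30,0],[-20,0,0],[0,0,0]],"rotation":[[0,0,0],[0,0,0],[0,0,0],[0,0,0],[0,0,0]],"grip":[0.88,0.88,0.88,0.88,0.88]}'
python3 -c "
from h import *
st()
p=get_image('wrist');save(p,'w6')
cv2.imwrite('pics/w6b.png',cv2.resize(np.array(p['pixels'])[150:330,256:496,::-1],(720,540),interpolation=cv2.INTER_CUBIC))"
```

```text
clock: 23.6
position: [0.6176, -0.0827, 0.2223]
tool_rot: [-0.116, 3.137, -0.001]
force: [0.4, 0.3, -0.3]
width: 0.0102
finger_force: 0.0
t 23.6 gate-frame TCP mm [ -31.1 -108.7] z 222.3 fwd ang rel tray 0.004 F [ 0.4  0.3 -0.3]
```

View pics/w6b.png

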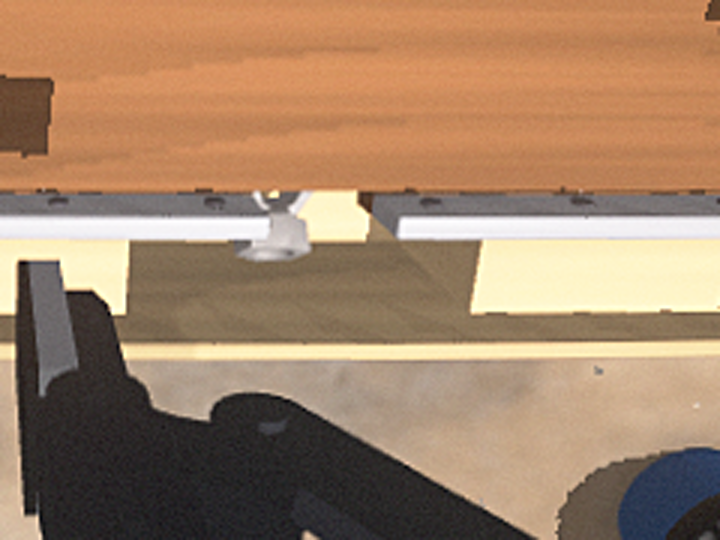

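Two nuts show near (280,200) and (280,245), at unclear depth. I look straight down into the slot.

```bash

python3 -m crank '{"delta_pos":[[-26,26,0],[-26,26,0],[-26,26,0],[-26,26,0],[0,0,0]],"rotation":[[0,0,0],[0,0,0],[0,0,0],[0,0,0],[0,0,0]],"grip":[0.88,0.88,0.88,0.88,0.88]}'
python3 -c "
from h import *
st()
p=get_image('wrist');save(p,'w7')
np.savez('w7.npz',K=p['K'],D=p['D'],T=p['world_from_camera'])
print([(round(m['conf'],2),np.round(np.array(m['point'])*[512,384])) for m in mark_of(p,'nut_1')])
cv2.imwrite('pics/w7b.png',cv2.resize(np.array(p['pixels'])[30:210,156:396,::-1],(720,540),interpolation=cv2.INTER_CUBIC))"
```

```text
clock: 24.15
position: [0.7127, 0.0298, 0.2219]
tool_rot: [-0.115, 3.138, 0.002]
force: [-0.3, -1.1, -0.4]
width: 0.0104
finger_force: 0.0
t 24.15 gate-frame TCP mm [71.6 -3.2] z 221.9 fwd ang rel tray 0.003 F [-0.3 -1.1 -0.4]
[(0.74, array([257., 118.])), (0.72, array([253., 141.])), (0.65, array([255., 124.]))]
```

View pics/w7b.png

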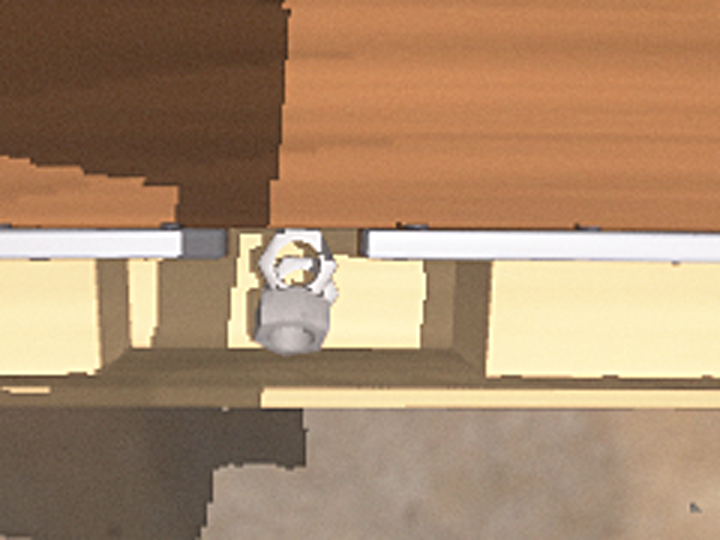

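The view shows all three nuts piled in the slot. Their apparent size (about 75 px across corners, against 132 px for the 40 mm gate) puts their tops at about z 30 mm, well below the deck at 70 mm. The arm is clear.

```bash
python3 -c "
from h import *
print(finish_job())"
```

```text
the job is handed in; nothing more can be done
None
```

I pushed all three large nuts through the gate one at a time, and the last camera view shows all three in the slot; the small nut and plug lie where they were, and I handed the job in at about 24 s with the arm clear.

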